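# Load and start the bench vibratory finisher

## Robot

A 6-joint arm with a two-finger parallel gripper is mounted at the origin on the work surface. World frame = base frame: x ahead of the robot, y to its left, z up, the work surface at z = 0. Lengths are in m, angles in rad, forces in N, time in s.
With the tool pointing down it reaches from about 0.35 to 0.725 m from the base axis. Payload 6 kg.
Tool frame: the origin (TCP) lies midway between the tips of the shut fingers; the grasp point (between the pads) lies 19 mm behind it (pinch_z is the distance from the TCP to the grasp point, in m); z points along the fingers, y is the line along which they close (so a half turn about z gives the same grasp; the last joint's range is limited). The gripper opens to 85 mm and grips with 20 to 120 N. Pads are 22 mm wide; open, the fingers measure 114 mm over their backs; the gripper's body (76 mm by 85 mm) begins 54 mm behind the grasp point. The pads swing forward as they close: fully open they stand 13 mm farther back than shut.
Start: joints at [-0.906, 0.04, 0.085, 0, -1.615, -0.334], TCP at [0.195, -0.567, 0.231] pointing down, gripper open.
Joint ranges: [-2.56, 2.56], [-1.29, 2.01], [-1.08, 1.49], [-3.29, 1.98], [-2.81, -0.18], [-2.99, 2.99]. Speed limits (rad/s): [2.57, 2.57, 3.01, 3.14, 3.14, 3.14].

## Interface

Orientations are given as a 3x3 rotation matrix whose columns are the frame's x, y, z axes.
In Python, from cell import goto, line_to, goto_joints, gripper_to, wait, inverse_kinematics, get_obs, grab_frame, get_calibration, IKError, job_done, pinch_z gives the robot as it stands. Calls block until the motion is done:
- goto(position, orientation): joint-space move of the TCP to a pose.
- line_to(position, ori=None, rate=0.15): straight line of the TCP; ori=None keeps the orientation; rate is the mean speed in m/s.
- goto_joints(angles): joint-space move.
- gripper_to(opening, force=None): finger opening in m; force is the grip in N (None keeps the last); returns when the fingers have stopped.
- wait(seconds).
- inverse_kinematics(position, orientation): joint angles nearest the present ones, or None.
- get_obs(): the state.
- grab_frame(name): name is "scene" or "top" or "wrist"; returns (picture, depth): 420x560x3 uint8, blue, green, red; 420x560 float32, m along the optical axis (not along the pixel's ray), 0 where there is no reading.
- get_calibration(name): a dict with "mtx" (3x3 intrinsics, pixels), "camera_from_world" (4x4, takes a point from world to camera coordinates); the wrist camera has in their place "tool_from_camera" (4x4, takes a point from camera to tool coordinates, whose origin is the TCP and whose axes are the flange's). Camera axes: x right, y down, z forward; pixel columns grow to the right and rows downward; lengths in m; the calibration is good to about 2 mm. A picture is of the moment at which its call begins: read the wrist's pose just before it. get_calibration takes no time and is no camera call.
A pose or a line that the arm cannot do raises IKError and nothing moves.
- job_done(): hands the job in; it is judged then, once.
The state is a dict: "clock": time; "q": joint angles; "joint_velocities": joint speeds; "joint_efforts": joint torques, N m; "eef_pos": TCP position; "eef_rot": TCP orientation; "force": force on the tool from outside, world axes, zero at the start; "moment": the same for the moment, N m; "grip_width": finger opening in m; "grip_force": force on a finger pad.
Only numpy, scipy, OpenCV 4.12 (cv2) and the standard library are available. Lean on these libraries where they do the work, as an engineer would, in place of code of your own. Each camera call takes 0.05 s, during which the arm holds its last target. There are 200 camera calls.

## Task

Get the bench vibratory finisher running on a fresh batch: first put every bronze casting from the orange tray into its bowl, then pour all the ceramic balls from the steel cup over them and stand the empty cup upright back in the tray. After that slide the speed grip so that its white line lines up with the brass pointer, and last of all press the run lever down until it snaps over and stays down by itself; leave the can, the glass lamp and the wrench alone.

Things in the scene. Friction and masses are not known exactly. Their poses are not given: they have to be found in the camera images.
- finisher: bench vibratory finisher, fixed: grey round base 170 mm across and 50 mm high, springs, and on it an open grey bowl; origin on the bench under the bowl's centre, z up; the run lever's grey block (45 x 50 mm, 66 mm high) sticks out on its -y side, centred 105 mm from the origin
- bowl_in (a point): centre of the bowl's flat inner floor, 85 mm above the bench; the floor is about 66 mm in radius, with a low cone (base radius 16, height 25 mm) in its middle; the walls flare up to the rim, 155 mm above the bench and 92 mm in outer radius (wall 5 mm)
- lever_pad (a point): centre of the top of the black pad (36 x 34 x 12 mm) at the free end of the run lever, 88 mm from the lever's pivot, which lies along the finisher's x axis, 115 mm to the -y side of its origin and 78 mm above the bench; raised, the pad's top is about 134 mm above the bench; pressed and latched it is about 85 mm
- run_lever (a joint): angle of the sprung run lever: 0 raised (slanting up 0.6 rad away from the bowl), 0.6 pressed level; resistance of about 4 to 7 N at the pad up to about 0.48 rad, then its over-centre detent snaps it home to 0.6 and holds it there; let go earlier, it springs back up
- control: grey speed control box, fixed, 76 (x) x 150 (y) mm, 45 mm high, origin under its centre; an aluminium track 40 mm wide and 14 mm high runs along its y axis on top, and the slider grip stands on it
- speed_top (a point): centre of the top of the black slider grip (28 mm along x, 20 mm along y, 40 mm high, a white line across its top through its middle); the top is 99.5 mm above the bench
- speed (a joint): travel of the slider grip along the control box's +y axis, 0 to 0.1 m (0.05 = middle of the box); friction about 1.5 N, it stays where it is left
- pointer: small brass pointer clip, fixed on top of the control box on the -x side of the track, 16 x 10 x 6 mm, its tip to the track; origin under its middle; its x and y axes are the box's
- tray: orange tray, fixed, 300 (x) x 250 (y) mm, rim 16 mm high, floor 4 mm thick, origin on the bench under its centre
- cup: plain steel cup standing in the tray, holding the balls; 80 mm high, outer diameter 55 mm at the foot and 61 mm at the rim (a 65 mm bead from 72 to 78 mm height is look only), wall 2.5 mm, floor 4 mm thick; origin at the centre of its underside, z along its axis to the mouth; 0.1 to 0.15 kg empty
- casting1: rough bronze casting standing in the tray: round foot 32 mm across and 8 mm high, round body 24 mm across from 8 to 38 mm, a 10 mm gate stub on top to 48 mm; origin at the centre of its underside, z up its axis; about 0.17 kg; may be absent
- casting2: rough bronze casting standing in the tray: round foot 32 mm across and 8 mm high, round body 24 mm across from 8 to 38 mm, a 10 mm gate stub on top to 48 mm; origin at the centre of its underside, z up its axis; about 0.17 kg; may be absent
- casting3: rough bronze casting standing in the tray: round foot 32 mm across and 8 mm high, round body 24 mm across from 8 to 38 mm, a 10 mm gate stub on top to 48 mm; origin at the centre of its underside, z up its axis; about 0.17 kg; may be absent
- ball1: white ceramic finishing ball, 20 mm across, 12 g, origin at its centre; at the start in the cup
- ball2: white ceramic finishing ball, 20 mm across, 12 g, origin at its centre; at the start in the cup
- ball3: white ceramic finishing ball, 20 mm across, 12 g, origin at its centre; at the start in the cup
- ball4: white ceramic finishing ball, 20 mm across, 12 g, origin at its centre; at the start in the cup
- ball5: white ceramic finishing ball, 20 mm across, 12 g, origin at its centre; at the start in the cup; may be absent
- ball6: white ceramic finishing ball, 20 mm across, 12 g, origin at its centre; at the start in the cup; may be absent
- ball7: white ceramic finishing ball, 20 mm across, 12 g, origin at its centre; at the start in the cup; may be absent
- ball8: white ceramic finishing ball, 20 mm across, 12 g, origin at its centre; at the start in the cup; may be absent
- can: aluminium drink can, 66 mm across, 122 mm high, origin under its centre; leave alone
- lamp: small glass spirit lamp, 76 mm across, 82 mm high, origin under its centre; leave alone
- wrench: steel wrench, 160 mm long, lying along its x axis, origin at its middle; leave alone
There are look-alikes about, which are no part of the job. What is shaped like the cup but turquoise is not meant. What is shaped like the casting3 but pink is not meant.

How it is judged:
On the way, in this order (a step that is already met when the one before it is completed fails the run):
1. all castings are in the finisher's bowl (horizontal distance between each of casting1, casting2, casting3 and bowl_in below 0.082 m and z of casting1 in the frame of bowl_in between -0.01 and 0.06 m and z of casting2 in the frame of bowl_in between -0.01 and 0.06 m and z of casting3 in the frame of bowl_in between -0.01 and 0.06 m), for 0.2 s.
2. the cup is tipped over the bowl (angle between cup's own z axis and vertical above 1.2 rad and horizontal distance between cup and bowl_in below 0.2 m and height (world z) of cup above 0.15 m), for 0.1 s.
3. all balls are in the bowl and the empty cup stands upright in the tray, let go (horizontal distance between each of ball1, ball2, ball3, ball4, ball5, ball6, ball7, ball8 and bowl_in below 0.082 m and z of ball1 in the frame of bowl_in between -0.01 and 0.06 m and z of ball2 in the frame of bowl_in between -0.01 and 0.06 m and z of ball3 in the frame of bowl_in between -0.01 and 0.06 m and z of ball4 in the frame of bowl_in between -0.01 and 0.06 m and z of ball5 in the frame of bowl_in between -0.01 and 0.06 m and z of ball6 in the frame of bowl_in between -0.01 and 0.06 m and z of ball7 in the frame of bowl_in between -0.01 and 0.06 m and z of ball8 in the frame of bowl_in between -0.01 and 0.06 m and angle between cup's own z axis and vertical below 0.12 rad and x of cup in the frame of tray between -0.15 and 0.15 m and y of cup in the frame of tray between -0.125 and 0.125 m and z of cup in the frame of tray below 0.012 m and linear speed of cup below 0.03 m/s and contact force between cup and the fingers below 0.1 N), for 0.2 s.
4. the speed grip's line is at the pointer (y of speed_top in the frame of pointer between -0.005 and 0.005 m), for 0.2 s.
5. the run lever is pressed down past its detent (value of joint run_lever above 0.54 rad), for 0.2 s.
At the end, for the whole second after the job is handed in: all castings and balls lie at rest in the bowl (within 82 mm of its axis, below the rim), the cup stands upright in the tray, let go, the middle of the speed grip is within 5 mm of the pointer along the track, and the run lever stays latched down (over 0.54 rad) (all of step 1 and all of step 3 and all of step 4 and value of joint run_lever above 0.54 rad and velocity of joint run_lever below 0.1 rad/s and linear speed of each of ball1, ball2, ball3, ball4, ball5, ball6, ball7, ball8, casting1, casting2, casting3 below 0.05 m/s); the robot touches nothing.
It fails at once if the can is shoved or knocked over (distance of can from where it was at the start of the episode above 0.04 m or angle between can's own z axis and vertical above 0.5 rad).
It fails at once if the lamp is shoved or knocked over (distance of lamp from where it was at the start of the episode above 0.04 m or angle between lamp's own z axis and vertical above 0.5 rad).
It fails at once if the wrench is shoved or knocked over (distance of wrench from where it was at the start of the episode above 0.04 m).
Of ball5, ball6, ball7, ball8 only 1 to 4 are there at a start; the rules pass over those that are not, and their reading is None.
Of casting1, casting2, casting3 only 2 to 3 are there at a start; the rules pass over those that are not, and their reading is None.
At some moment in a run one of cup, casting1, casting2, casting3 may be knocked a few centimetres aside while the robot is not near it.
It also fails if it takes over 208 s, if anything falls off the work surface, if the arm or the gripper's body presses on something with over 40 N, if the wrist force passes 120 N, or if a joint passes its speed limit or range.

## Working session

There is one attempt and no reset: what is moved stays moved. The work goes in short steps, each a Python script; the robot and the scene stay as the last script left them, time stands still between calls to the robot, and variables do not carry over. Pictures are saved under pics/ and viewed, at most 14 in all, crops included, and the job is handed in when it is done.

```bash
mkdir -p pics; ls; python3 - <<'E'
from cell import *
import cv2,numpy as np
for n in("top","scene"):
    im,d=grab_frame(n); cv2.imwrite(f"pics/{n}0.png",im); np.savez(f"pics/{n}0.npz",im=im,d=d)
    c=get_calibration(n); T=np.linalg.inv(c["camera_from_world"]); print(n,c["mtx"].round(1).tolist(),T.round(3).tolist(),(d==0).mean())
print(get_calibration("wrist"),pinch_z,get_obs()["clock"])
E
```

```text
pics
top [[403.4, 0.0, 271.0], [0.0, 403.4, 210.9], [0.0, 0.0, 1.0]] [[0.016, -0.983, 0.184, 0.386], [-1.0, -0.017, -0.002, -0.01], [0.006, -0.184, -0.983, 1.115], [0.0, 0.0, 0.0, 1.0]] 0.0038392857142857144
scene [[419.3, 0.0, 282.5], [0.0, 419.3, 213.5], [0.0, 0.0, 1.0]] [[0.602, 0.63, -0.491, 1.017], [0.798, -0.463, 0.385, -0.385], [0.016, -0.624, -0.782, 0.836], [0.0, 0.0, 0.0, 1.0]] 0.003937074829931973
{'mtx': array([[341.32936932,   0.        , 281.40764444],
       [  0.        , 341.32936932, 206.53907517],
       [  0.        ,   0.        ,   1.        ]]), 'tool_from_camera': array([[ 3.89751800e-04, -9.45407315e-01, -3.25890867e-01,
         8.34614179e-02],
       [ 9.99999345e-01,  1.78848042e-05,  1.14407355e-03,
        -9.61095062e-05],
       [-1.07578701e-03, -3.25891099e-01,  9.45406703e-01,
        -1.43209911e-01],
       [ 0.00000000e+00,  0.00000000e+00,  0.00000000e+00,
         1.00000000e+00]])} 0.0187 0.1
```

View pics/top0.png

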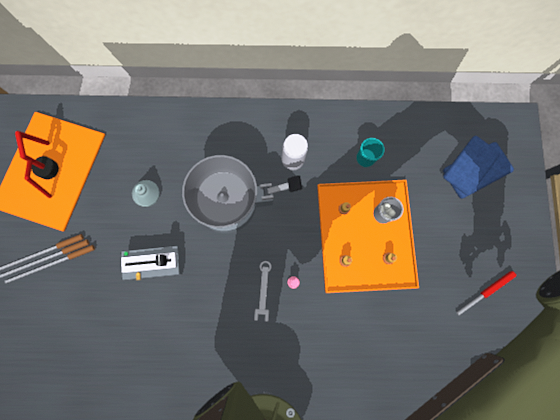

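View pics/scene0.png

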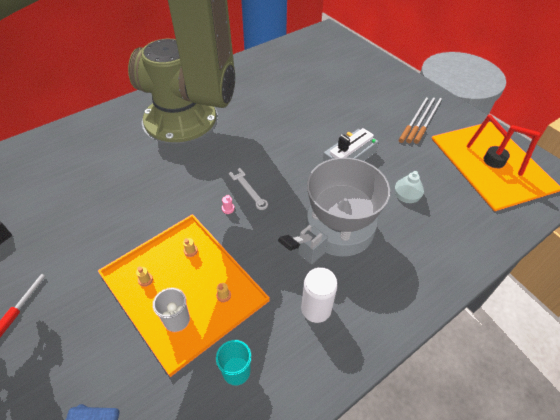

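Candidates (top view): castings are bronze at (344,209), (345,260) and (390,258); the pink look-alike is at (293,283). The steel cup with balls is at (388,209); the turquoise one is at (372,149). The job's tray is the right-hand one at (368,235), and the one at (50,170) holds a red-handled tool. The bowl is at (220,193), lever pad (295,184), grip (163,260), pointer (138,277).

```bash
cat > h.py <<'E'
from cell import *
import cv2,numpy as np
def cloud(n,d,T=None):
    c=get_calibration(n); K=c["mtx"]
    T=np.linalg.inv(c["camera_from_world"]) if T is None else T
    v,u=np.indices(d.shape)
    P=np.stack([(u-K[0,2])/K[0,0]*d,(v-K[1,2])/K[1,1]*d,d],-1)
    return P@T[:3,:3].T+T[:3,3]
def wristT():
    o=get_obs(); T=np.eye(4); T[:3,:3]=np.array(o["eef_rot"]); T[:3,3]=o["eef_pos"]
    return T@get_calibration("wrist")["tool_from_camera"]
def blobs(W,m,mn=4):
    n,l,s,c=cv2.connectedComponentsWithStats(m.astype(np.uint8))
    return [(W[l==i],s[i],c[i]) for i in range(1,n) if s[i][4]>=mn]
E
python3 - <<'E'
from h import *
for n in("top","scene"):
    z=np.load(f"pics/{n}0.npz"); im,d=z["im"],z["d"]; W=cloud(n,d)
    hsv=cv2.cvtColor(im,cv2.COLOR_BGR2HSV); z=W[...,2]; x=W[...,0];y=W[...,1]
    work=(x>.2)&(x<.9)&(abs(y)<.7)&(d>0)
    print(n,"table z",np.median(z[work&(z<.03)]))
    org=(hsv[...,0]>8)&(hsv[...,0]<20)&(hsv[...,1]>200)&(hsv[...,2]>150)&work&(y<0)
    p=W[org&(z<.03)][:,:2].astype(np.float32); r=cv2.minAreaRect(p*1000); print("tray",r)
    tr=(abs(x-r[0][0]/1000)<.16)&(abs(y-r[0][1]/1000)<.16)
    for P,s,c in blobs(W,tr&(z>.044)): 
        q=P[P[:,2]>P[:,2].max()-.006]; print(" blob",c.round(),s[4],"top",P[:,2].max().round(4),q.mean(0).round(4), len(q))
    cup=max(blobs(W,tr&(z>.060)),key=lambda b:b[1][4])[0]; q=cup[cup[:,2]>.076]
    print("cup",cv2.minEnclosingCircle((q[:,:2]*1000).astype(np.float32)),cup[:,2].max())
    for P,s,c in blobs(W,work&(y>-.6)&(z>.03)&~tr,30):
        e=cv2.minAreaRect((P[:,:2]*1000).astype(np.float32)); print(" obj",c.round(),s[4],"zmax",P[:,2].max().round(3),[np.round(a,0) for a in e])
    b=max(blobs(W,work&(z>.145)&(z<.17)&(y>0)&(y<.3)),key=lambda b:b[1][4])[0]
    print("bowl",cv2.minEnclosingCircle((b[:,:2]*1000).astype(np.float32)),b[:,2].max())
    blk=(im.max(-1)<45)&work
    for P,s,c in blobs(W,blk&(z>.07)&(z<.16),15):
        e=cv2.minAreaRect((P[:,:2]*1000).astype(np.float32)); print(" black",c.round(),s[4],np.median(P,0).round(4),P[:,2].max().round(3),e)
    br=(hsv[...,0]>8)&(hsv[...,0]<28)&(hsv[...,1]>120)&(z>.035)&work&(y>0)&(y<.4)
    for P,s,c in blobs(W,br,6): print(" brass",c.round(),s,P.mean(0).round(4),P[:,2].max())
    cv2.imwrite(f"pics/crop_{n}.png",cv2.resize(im[160:300,100:430] if n=="top" else im[110:330,90:400],None,fx=2.4,fy=2.4,interpolation=cv2.INTER_CUBIC))
E
```

```text
top table z 0.0007175389256932618
tray ((530.1314697265625, -277.23065185546875), (299.6514892578125, 248.93386840820312), 3.888435125350952)
 blob [390. 208.] 321 top 0.0885 [ 0.5919 -0.3244  0.0845] 72
 blob [348. 205.] 20 top 0.0564 [ 0.604  -0.2202  0.0546] 6
 blob [387. 205.] 4 top 0.0472 [ 0.6078 -0.326   0.0459] 4
 blob [394. 257.] 19 top 0.0568 [ 0.4668 -0.3368  0.0541] 7
 blob [349. 260.] 16 top 0.056 [ 0.4577 -0.2209  0.0532] 11
 blob [550. 290.] 569 top 0.5996 [ 0.3766 -0.3753  0.5958] 36
cup ((393.28985595703125, -397.12139892578125), 33.78300476074219) 0.5995559580172801
 obj [ 35. 161.] 981 zmax 0.148 [array([698., 616.]), array([157.,  60.]), np.float64(24.0)]
 obj [295. 150.] 682 zmax 0.128 [array([745., -73.]), array([62., 63.]), np.float64(6.0)]
 obj [467. 167.] 1354 zmax 0.045 [array([ 730., -572.]), array([ 89., 159.]), np.float64(52.0)]
 obj [371. 150.] 382 zmax 0.085 [array([ 756., -284.]), array([64., 63.]), np.float64(16.0)]
 obj [227. 192.] 5103 zmax 0.16 [array([641.,  70.]), array([183., 282.]), np.float64(30.0)]
 obj [145. 192.] 421 zmax 0.086 [array([635.
[... 1689 characters left out ...]
64(26.0)]
 obj [227. 200.] 74 zmax 0.051 [array([398., -77.]), array([22., 24.]), np.float64(31.0)]
 obj [319. 292.] 1398 zmax 0.126 [array([746., -76.]), array([63., 63.]), np.float64(58.0)]
 obj [233. 359.] 775 zmax 0.084 [array([ 753., -284.]), array([62., 63.]), np.float64(56.0)]
 obj [ 92. 413.] 622 zmax 0.042 [array([ 674., -530.]), array([89., 22.]), np.float64(53.0)]
bowl ((612.6834106445312, 114.42507934570312), 92.72871398925781) 0.15796051140427103
 black [343. 144.] 66 [0.4522 0.2564 0.0841] 0.097 ((450.8403625488281, 257.6986083984375), (24.987152099609375, 12.271170616149902), 30.20244026184082)
 brass [349. 134.] [347 132   5   4  14] [0.4033 0.3289 0.0503] 0.05262914491872617
```

View pics/crop_top.png

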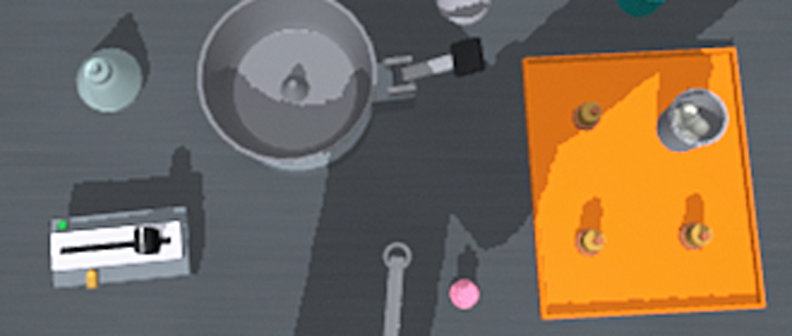

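The crop confirms the choice: three bronze castings and a steel cup with balls in the right-hand tray. I'll start with the castings, looking again before each grasp.

```bash
cat >> h.py <<'E'
BOWL=np.array([.614,.114]); TR=np.array([.5296,-.2773])
def down(p):
    y=np.array([np.cos(p),np.sin(p),0]); z=np.array([0,0,-1.]); return np.column_stack([np.cross(y,z),y,z])
def bestdown(pos,p):
    c=[]
    for k in(-1,0,1):
        q=inverse_kinematics(pos,down(p+k*np.pi))
        if q is not None: c.append((abs(q[5]-get_obs()["q"][5]),p+k*np.pi))
    return down(min(c)[1])
def castings():
    out={}
    for n in("top","scene"):
        im,d=grab_frame(n); W=cloud(n,d); z=W[...,2]
        tr=(abs(W[...,0]-TR[0])<.15)&(abs(W[...,1]-TR[1])<.125)&(d>0)&(z<.3)
        out[n]=[]
        for P,s,c in blobs(W,tr&(z>.04),6):
            if s[4]<90 and P[:,2].max()<.065:
                q=P[P[:,2]>P[:,2].max()-.006].mean(0)[:2]; out[n].append(q)
    res=[]
    for a in out["scene"]:
        m=[b for b in out["top"] if np.linalg.norm(a-b)<.012]
        if m: res.append((a+m[0])/2)
    return res,out
E
cat > pick.py <<'E'
from h import *
import sys
gripper_to(.06,40)
for i,ang in enumerate(np.radians([90,210,330])):
    res,out=castings(); print(np.round(res,4).tolist(),len(out["top"]),len(out["scene"]))
    if len(res)!=3-i: print("count mismatch",out); break
    c=min(res,key=lambda p:p[0])
    R=bestdown([*c,.2],0.07)
    goto([*c,.2],R); line_to([*c,.012],rate=.12)
    gripper_to(0.0,40); w=get_obs()["grip_width"]; print("width",w)
    if not .018<w<.034: print("bad grip"); break
    line_to([*c,.26],rate=.2)
    t=BOWL+.037*np.array([np.cos(ang),np.sin(ang)]); R=bestdown([*t,.26],ang+np.pi/2)
    goto([*t,.26],R); line_to([*t,.096],rate=.12); print("F",np.round(get_obs()["force"],1),get_obs()["grip_width"])
    gripper_to(.036); line_to([*t,.26],rate=.2); gripper_to(.06)
    print(get_obs()["clock"])
E
python3 pick.py
```

```text
[[0.4572, -0.2211], [0.6032, -0.2201]] 3 2
count mismatch {'top': [array([ 0.60427727, -0.21960526]), array([ 0.46495359, -0.33699202]), array([ 0.45780982, -0.2208276 ])], 'scene': [array([ 0.456579  , -0.22137414]), array([ 0.60202962, -0.22065898])]}
```

```bash
python3 - <<'E'
s=open('h.py').read()
s=s.replace('''    for a in out["scene"]:
        m=[b for b in out["top"] if np.linalg.norm(a-b)<.012]
        if m: res.append((a+m[0])/2)''','''    for b in out["top"]:
        m=[a for a in out["scene"] if np.linalg.norm(a-b)<.015]
        res.append((b+m[0])/2 if m else b-[.001,.001])''')
open('h.py','w').write(s)
E
python3 pick.py
```

```text
[[0.6032, -0.2205], [0.4642, -0.3375], [0.4578, -0.2212]] 3 3
width 0.022974003003592577
F [ 0.6 -0.  -1.4] 0.023166692964269774
10.6333
[[0.6032, -0.2207], [0.6058, -0.3288], [0.4639, -0.3385]] 3 1
count mismatch {'top': [array([ 0.60450749, -0.2202883 ]), array([ 0.60683138, -0.32776713]), array([ 0.4648936 , -0.33746653])], 'scene': [array([ 0.60194629, -0.22110283])]}
```

```bash
cat >> h.py <<'E'
def cup():
    r=[]
    for n in("top","scene"):
        im,d=grab_frame(n); W=cloud(n,d); z=W[...,2]
        tr=(abs(W[...,0]-TR[0])<.15)&(abs(W[...,1]-TR[1])<.125)&(d>0)&(z<.11)&(z>.076)
        P=max(blobs(W,tr,20),key=lambda b:b[1][4])[0]
        (x,y),rad=cv2.minEnclosingCircle((P[:,:2]*1000).astype(np.float32)); r.append([x/1000,y/1000,rad/1000])
    return np.array(r)
E
sed -i 's/^for i,ang in .*/for i,ang in list(enumerate(np.radians([90,210,330])))[1:]:/; s/^    res,out=castings();/    res,out=castings(); C=cup(); print("cup",C.round(4).tolist()); res=[r for r in res if np.linalg.norm(r-C.mean(0)[:2])>.045];/' pick.py
python3 pick.py
python3 - <<'E'
from h import *
q0=get_obs()["q"]
im,d=grab_frame("top"); cv2.imwrite("pics/top1.png",im)
E
```

```text
cup [[0.5924, -0.3264, 0.0324], [0.5894, -0.326, 0.0326]]
[[0.603, -0.2207], [0.4642, -0.3377]] 2 1
width 0.022949081597489533
F [ 0.2  0.2 -0.9] 0.02302913988508698
21.3167
cup [[0.5925, -0.3266, 0.0328], [0.5898, -0.3259, 0.0329]]
[[0.6028, -0.2206]] 1 1
width 0.022641119132070207
F [ 1.1 -0.1 -2. ] 0.022731347447361213
30.7167
```

View pics/top1.png

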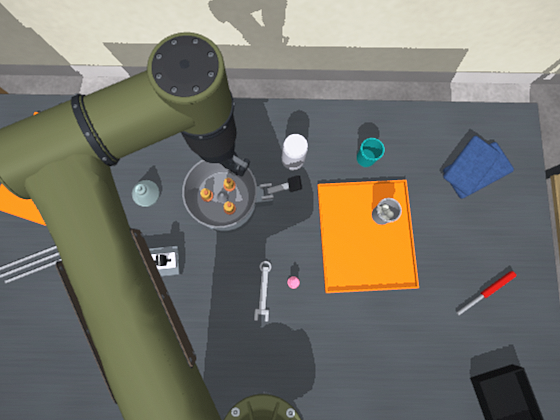

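All three castings stand in the bowl at (206,195), (230,184) and (229,208), and the tray holds only the cup at (387,210). Next I'll check which cup grasp and pour poses are reachable, without moving.

```bash
cat >> h.py <<'E'
def side(az,e,roll=0):
    h=np.array([np.cos(az),np.sin(az),0]); z=h*np.cos(e)-np.array([0,0,np.sin(e)])
    y=np.array([-np.sin(az),np.cos(az),0]); x=np.cross(y,z)
    from scipy.spatial.transform import Rotation as Ro
    return Ro.from_rotvec(roll*z).as_matrix()@np.column_stack([x,y,z])
def tcp(g,R): return np.array(g)+pinch_z*R[:,2]
E
python3 - <<'E'
from h import *
C=[.591,-.3262]
q0=np.array(get_obs()["q"])
for e in(30,40,50):
  for az in(-60,-45,-29,-10,10,30):
    for fl in (0,np.pi):
      R=side(np.radians(az),np.radians(e),fl)
      ok=[inverse_kinematics(tcp(np.array([*C,.054])-b*R[:,2]+[0,0,u],R),R) for b,u in((0,0),(.08,0),(0,.2))]
      if all(q is not None for q in ok): print("grasp",e,az,fl>0,np.round(ok[0],2).tolist())
for e in(10,20,30):
  for az in(-40,-10,10,40,70):
    for r in (-130,-120,-90,-45,0,45,90,120,130,180-130,):
      for fl in(0,np.pi):
        R=side(np.radians(az),np.radians(e),np.radians(r)+fl); q=inverse_kinematics(tcp([*BOWL,.205],R),R)
        if q is not None and abs(r)in(0,130): print("pour",e,az,r,fl>0,np.round(q,2).tolist())
E
```

```text
grasp 30 -10 False [-0.41, -0.18, -0.53, -0.85, -0.27, -0.62]
grasp 30 -10 True [-0.41, -0.18, -0.53, -0.85, -0.27, 2.52]
grasp 30 10 False [-0.71, 0.02, -0.28, -1.13, -0.83, -0.06]
grasp 30 30 False [-0.78, 0.24, -0.04, -1.11, -1.21, 0.13]
grasp 40 -60 True [-0.2, -0.08, -0.94, 1.5, -0.61, -0.55]
grasp 40 -10 False [-0.24, -0.19, -0.65, -0.21, -0.25, -1.32]
grasp 40 -10 True [-0.24, -0.19, -0.65, -0.21, -0.25, 1.82]
grasp 40 10 False [-0.56, -0.01, -0.28, -0.83, -0.76, -0.38]
grasp 40 10 True [-0.56, -0.01, -0.28, -0.83, -0.76, 2.77]
grasp 40 30 False [-0.67, 0.19, -0.05, -0.91, -1.13, -0.05]
grasp 50 -60 True [-0.09, -0.06, -0.8, 1.03, -0.66, -0.18]
grasp 50 -45 True [-0.17, -0.14, -0.88, 1.05, -0.44, 0.08]
grasp 50 -29 False [-0.19, -0.18, -0.86, 0.76, -0.29, -2.55]
grasp 50 -29 True [-0.19, -0.18, -0.86, 0.76, -0.29, 0.59]
grasp 50 -10 False [-0.23, -0.14, -0.57, -0.08, -0.44, -1.46]
grasp 50 -10 True [-0.23, -0.14, -0.57, -0.08, -0.44, 1.68]
grasp 50 10 False [-0.44, -0.01, -0.28, -0.55, -0.78, -0.66]
grasp 50 10 True [-0.44, -0.01, -0.28, -0.55, -0.78, 2.48]
grasp 50 30 False [
[... 2404 characters left out ...]
79, 1.17, -1.22, 0.33]
pour 30 -40 130 True [0.8, -0.16, -0.79, 1.17, -1.22, -2.81]
pour 30 40 -130 False [0.21, -0.45, -0.48, -0.71, -0.68, 1.55]
pour 30 40 -130 True [0.21, -0.45, -0.48, -0.71, -0.68, -1.59]
pour 30 40 0 False [0.21, -0.45, -0.48, -0.71, -0.68, -0.72]
pour 30 40 0 True [0.21, -0.45, -0.48, -0.71, -0.68, 2.42]
pour 30 40 130 True [0.21, -0.45, -0.48, -0.71, -0.68, 0.15]
pour 30 70 -130 False [-0.1, -0.04, -0.07, -1.04, -1.34, 2.17]
pour 30 70 -130 True [-0.1, -0.04, -0.07, -1.04, -1.34, -0.97]
pour 30 70 0 False [-0.1, -0.04, -0.07, -1.04, -1.34, -0.1]
pour 30 70 130 False [-0.1, -0.04, -0.07, -1.04, -1.34, -2.37]
pour 30 70 130 True [-0.1, -0.04, -0.07, -1.04, -1.34, 0.77]
```

```bash
cat > pour_geo.py <<'E'
from h import *
AZP=np.radians(70); EG=np.radians(30); AT=side(0,EG).T@[0,0,1]
def geo(phi,e):
    R=side(AZP,e,phi); a=R@AT; l=-(np.array([0,0,1])-a[2]*a); l/=np.linalg.norm(l)
    return R,a,.03*a+.03*l      # rotation, cup axis, lip offset from grasp point
def gpour(e,phi=np.radians(145),z=.172):
    R,a,off=geo(phi,e); lip=np.array([*(BOWL-.02*a[:2]/np.linalg.norm(a[:2])),z]); return lip-off
E
python3 - <<'E'
from pour_geo import *
for e in(10,20):
  for s in(1,-1):
    e_=np.radians(e); g=gpour(e_,s*np.radians(145))
    for ph in(0,60,90,120,145):
        R,a,off=geo(s*np.radians(ph),e_); q=inverse_kinematics(tcp(g,R),R)
        B=np.array([[x,y,z] for x in(-.038,.038) for y in(-.0425,.0425) for z in(-.054,-.15)])@R.T+g
        F=np.array([[x,y,z] for x in(-.011,.011) for y in(-.046,.046) for z in(-.054,.019)])@R.T+g
        f=[b.round(3).tolist() for b in F if b[2]<.16]
        print(e,s,ph,"g",g.round(3),"tilt",np.degrees(np.arccos(a[2])).round(),"org",(g-.05*a).round(3),"lip",(g+off).round(3),"body min",B[:,2].min().round(3),"fing<rim",[round(float(np.hypot(*(np.array(x[:2])-BOWL))),3) for x in f],None if q is None else np.round(q,2).tolist())
E
```

```text
10 1 0 g [0.606 0.138 0.214] tilt 20.0 org [0.612 0.154 0.167] lip [0.593 0.102 0.232] body min 0.186 fing<rim [] [-0.26, 0.02, -0.14, -1.41, -1.46, 0.15]
10 1 60 g [0.606 0.138 0.214] tilt 59.0 org [0.578 0.17  0.188] lip [0.633 0.107 0.204] body min 0.169 fing<rim [] [-0.26, 0.02, -0.14, -1.41, -1.46, -0.9]
10 1 90 g [0.606 0.138 0.214] tilt 85.0 org [0.574 0.176 0.21 ] lip [0.627 0.113 0.187] body min 0.182 fing<rim [] [-0.26, 0.02, -0.14, -1.41, -1.46, -1.42]
10 1 120 g [0.606 0.138 0.214] tilt 110.0 org [0.58  0.178 0.231] lip [0.616 0.123 0.176] body min 0.169 fing<rim [] [-0.26, 0.02, -0.14, -1.41, -1.46, -1.94]
10 1 145 g [0.606 0.138 0.214] tilt 128.0 org [0.593 0.175 0.245] lip [0.608 0.133 0.172] body min 0.169 fing<rim [] [-0.26, 0.02, -0.14, -1.41, -1.46, -2.38]
10 -1 0 g [0.636 0.127 0.214] tilt 20.0 org [0.642 0.143 0.167] lip [0.623 0.091 0.232] body min 0.186 fing<rim [] [-0.27, 0.1, -0.06, -1.41, -1.46, 0.15]
10 -1 60 g [0.636 0.127 0.214] tilt 59.0 org [0.678 0.134 0.188] lip [0.595 0.121 0.204] body min 0.169 fing<rim [] [-0.27, 0.1, -0.06, -1.41, -1.46, 1.19]
10 
[... 1348 characters left out ...]
 body min 0.196 fing<rim [] [-0.17, 0.04, -0.03, -1.23, -1.37, 0.01]
20 -1 60 g [0.64  0.132 0.213] tilt 55.0 org [0.68  0.134 0.184] lip [0.598 0.13  0.206] body min 0.179 fing<rim [] [-0.17, 0.04, -0.03, -1.23, -1.37, 1.06]
20 -1 90 g [0.64  0.132 0.213] tilt 80.0 org [0.688 0.139 0.204] lip [0.605 0.127 0.188] body min 0.191 fing<rim [] [-0.17, 0.04, -0.03, -1.23, -1.37, 1.58]
20 -1 120 g [0.64  0.132 0.213] tilt 104.0 org [0.685 0.148 0.225] lip [0.619 0.125 0.177] body min 0.179 fing<rim [] [-0.17, 0.04, -0.03, -1.23, -1.37, 2.11]
20 -1 145 g [0.64  0.132 0.213] tilt 120.0 org [0.675 0.157 0.238] lip [0.63  0.126 0.172] body min 0.179 fing<rim [] [-0.17, 0.04, -0.03, -1.23, -1.37, 2.54]
```

```bash
cat > grabcup.py <<'E'
from h import *
C=cup(); print("cup",C.round(4).tolist()); c=C.mean(0)[:2]
assert np.linalg.norm(C[0]-C[1])<.01 and abs(C[:,2]-.0325).max()<.003
np.save("cup.npy",c)
R=side(np.radians(30),np.radians(30)); g=np.array([*c,.054])
q=inverse_kinematics(tcp(g-.1*R[:,2]+[0,0,.15],R),R)
gripper_to(.085)
goto(tcp(g-.1*R[:,2]+[0,0,.15],R),R)
line_to(tcp(g-.1*R[:,2],R),rate=.2); C2=cup()if 0 else None
line_to(tcp(g,R),rate=.1); print("F",np.round(get_obs()["force"],1))
gripper_to(0,40); o=get_obs(); print("w",o["grip_width"],o["grip_force"],np.round(o["force"],1))
im,d=grab_frame("scene"); cv2.imwrite("pics/grab.png",im[150:420,40:440])
print(o["clock"])
E
python3 grabcup.py
```

```text
cup [[0.5881, -0.322, 0.0326], [0.5855, -0.3216, 0.0329]]
F [ 0.5 -0.6  0.7]
w 0.05731857878172951 42.93458083522637 [-2.  -1.3  2.2]
35.4167
```

View pics/grab.png

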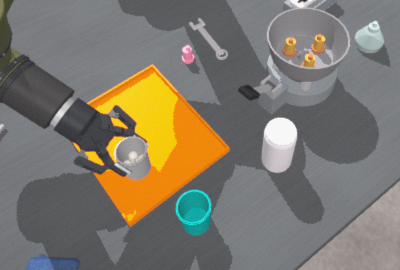

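The cup is held between the pads at (130,157) with the balls inside, and the three castings are in the bowl at (308,50). Now to lift it and pour.

```bash
cat > pour.py <<'E'
from pour_geo import *
r=np.radians; e=r(20); c=np.load("cup.npy")
Rg=side(r(30),r(30)); g0=np.array([*c,.054])
line_to(tcp(g0+[0,0,.25],Rg),rate=.15); o=get_obs(); print("w",o["grip_width"],np.round(o["force"],1))
g=gpour(e); R=side(AZP,r(30)); goto(tcp(g+[0,0,.1],R),R)
up=np.array([0,0,.05])
for ph in(0,30,60): R=geo(r(ph),e)[0]; goto(tcp(g+up,R),R)
line_to(tcp(g,R),rate=.1)
for ph in range(70,150,5): R=geo(r(ph),e)[0]; goto(tcp(g,R),R); wait(.25)
wait(1.0)
im,d=grab_frame("scene"); cv2.imwrite("pics/pour.png",im[60:330,200:500])
o=get_obs(); print("w",o["grip_width"],np.round(o["force"],1),o["clock"])
E
python3 pour.py
```

```text
w 0.05715825155031592 [ 0.   0.  -2.4]
w 0.05703207623863519 [ 0.3  0.4 -2.4] 50.1917
```

View pics/pour.png

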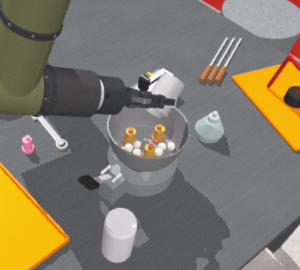

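About seven white balls lie among the castings in the bowl at (150,150), and the cup is inverted above. I'll tilt it a bit further to be sure, then carry it back and compare the weight.

```bash
cat > back.py <<'E'
from pour_geo import *
r=np.radians; e=r(20); c=np.load("cup.npy"); g=gpour(e)
Rg=side(r(30),r(30)); g0=np.array([*c,.054])
for ph in(155,145,155,145): R=geo(r(ph),e)[0]; goto(tcp(g,R),R)
wait(.5)
R=geo(r(145),e)[0]; line_to(tcp(g+[0,0,.07],R),rate=.15)
for ph in(100,50,0): R=geo(r(ph),e)[0]; goto(tcp(g+[0,0,.07],R),R)
goto(tcp(g0+[0,0,.25],Rg),Rg); wait(.3)
o=get_obs(); print("w",o["grip_width"],np.round(o["force"],2),o["clock"])
for n in("scene","top"):
    im,d=grab_frame(n); cv2.imwrite(f"pics/back_{n}.png",im)
    W=cloud(n,d); z=W[...,2]; hsv=cv2.cvtColor(im,cv2.COLOR_BGR2HSV)
    m=(np.hypot(W[...,0]-BOWL[0],W[...,1]-BOWL[1])<.075)&(z>.08)&(z<.15)&(im.min(-1)>165)
    print(n,[(b[2].round().tolist(),int(b[1][4])) for b in blobs(W,m,3)])
a=cv2.imread("pics/back_scene.png"); b=cv2.imread("pics/back_top.png")
A=cv2.resize(a[150:250,290:410],(480,400)); B=cv2.resize(b[150:235,175:265],(424,400))
cv2.imwrite("pics/bk.png",cv2.resize(np.hstack([A,B]),(800,354)))
E
python3 back.py
```

```text
w 0.057264916321339204 [-0.56 -0.14 -0.63] 56.9417
scene [([345.0, 199.0], 5), ([350.0, 201.0], 16), ([370.0, 204.0], 66), ([334.0, 208.0], 144), ([360.0, 209.0], 105)]
top [([220.0, 173.0], 4), ([206.0, 180.0], 34), ([216.0, 183.0], 71), ([235.0, 192.0], 34), ([244.0, 193.0], 17), ([229.0, 197.0], 19), ([236.0, 200.0], 23), ([244.0, 201.0], 15)]
```

View pics/bk.png

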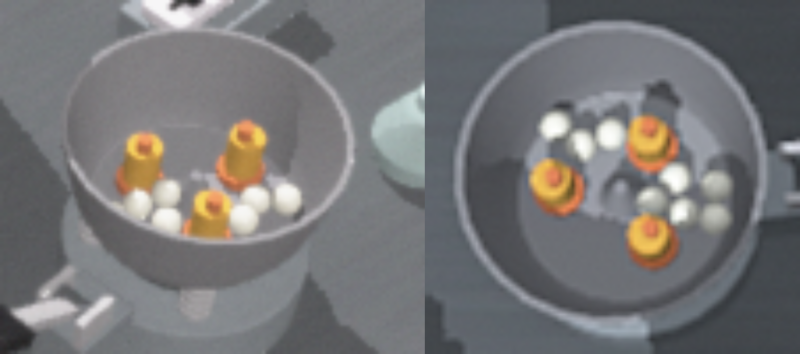

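All eight balls (three on the left, five on the right in the top view) and the three castings are in the bowl. Next I'll put the cup down and take a closer look at the speed box.

```bash
cat > place.py <<'E'
from pour_geo import *
r=np.radians; c=np.load("cup.npy"); Rg=side(r(30),r(30)); g0=np.array([*c,.0545])
line_to(tcp(g0+[0,0,.03],Rg),rate=.15); line_to(tcp(g0,Rg),rate=.05); print(np.round(get_obs()["force"],1))
gripper_to(.085); wait(.3)
line_to(tcp(g0-.1*Rg[:,2],Rg),rate=.12); line_to(tcp(g0-.1*Rg[:,2]+[0,0,.2],Rg),rate=.2)
C=cup(); print("cup",C.round(4).tolist())
# wrist look at the control box
p=[.40,.28,.33]; R=bestdown(p,np.pi/2+.12); gripper_to(0)
goto(p,R); wait(.3); T=wristT(); im,d=grab_frame("wrist"); np.savez("pics/ctl.npz",im=im,d=d,T=T); cv2.imwrite("pics/ctl.png",im)
print(get_obs()["clock"])
E
python3 place.py
```

```text
[-1.   2.1  1.8]
cup [[0.5903, -0.3218, 0.0321], [0.5881, -0.322, 0.0329]]
65.7833
```

View pics/ctl.png

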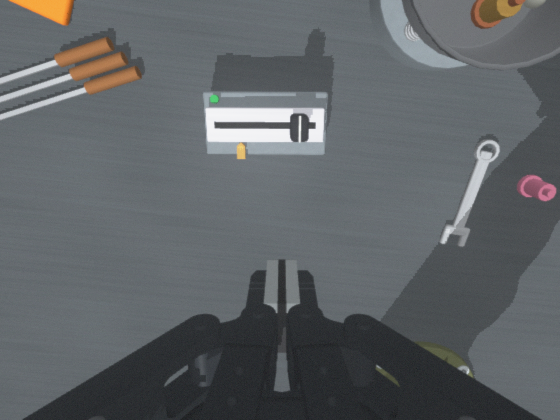

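The cup is back in the tray. The wrist view shows the box at (265,122), the grip with its white line at (299,127), and the brass pointer at (241,151). I'll cast rays at the known heights.

```bash
python3 - <<'E'
from h import *
z=np.load("pics/ctl.npz"); im,d,T=z["im"],z["d"],z["T"]; K=get_calibration("wrist")["mtx"]
def ray(u,v,h):
    r=T[:3,:3]@np.array([(u-K[0,2])/K[0,0],(v-K[1,2])/K[1,1],1]); return T[:3,3]+r*(h-T[2,3])/r[2]
W=cloud("wrist",d,T); hsv=cv2.cvtColor(im,cv2.COLOR_BGR2HSV)
roi=np.zeros(d.shape,bool); roi[80:170,190:340]=True
m=roi&(hsv[...,0]>10)&(hsv[...,0]<30)&(hsv[...,1]>130)
b=max(blobs(W,m),key=lambda b:b[1][4]); print("brass",b[1],b[2],b[0][:,2].max()); P=ray(*b[2],.051); print("pointer",P.round(4))
m=roi&(W[...,2]>.090); b=max(blobs(W,m),key=lambda b:b[1][4]); print("grip",b[1],b[2],b[0].mean(0).round(4)); 
x0,y0,w,h,_=b[1]; sub=im[y0:y0+h,x0:x0+w].min(-1); print(sub[h//2-3:h//2+4]) 
ws=np.argwhere(sub>110)
G=ray(*b[2],.0995); print("grip top",G.round(4))
box=roi&(W[...,2]>.035)&(W[...,2]<.056); p=(W[box][:,:2]*1000).astype(np.float32); r=cv2.minAreaRect(p); print("box",r)
tm=roi&(W[...,2]>.054)&(W[...,2]<.066)&(im.min(-1)>200); print("white z",np.median(W[roi&(im.min(-1)>215)][:,2]) )
wm=roi&(im.min(-1)>190); q=np.array([ray(u,v,.059) for v,u in np.argwhere(wm)])
r=cv2.minAreaRect((q[:,:2]*1000).astype(np.float32)); print("track",r)
for a in(.10,.12,.14,.16):
    yv=np.array([-np.sin(a),np.cos(a)]); print(a,"delta",((P-G)[:2]@yv).round(4))
E
```

```text
Traceback (most recent call last):
ValueError: max() iterable argument is empty
```

```bash
cat > ctl.py <<'E'
from h import *
import sys
f=sys.argv[1]
z=np.load(f); im,d,T=z["im"],z["d"],z["T"]; K=get_calibration("wrist")["mtx"]
def ray(u,v,h):
    r=T[:3,:3]@np.array([(u-K[0,2])/K[0,0],(v-K[1,2])/K[1,1],1]); return T[:3,3]+r*(h-T[2,3])/r[2]
W=cloud("wrist",d,T); hsv=cv2.cvtColor(im,cv2.COLOR_BGR2HSV)
roi=(abs(W[...,0]-.442)<.09)&(abs(W[...,1]-.303)<.1); print("roi",roi.sum(),im[151,241],hsv[151,241],W[151,241].round(3))
m=roi&(hsv[...,0]>8)&(hsv[...,0]<30)&(hsv[...,1]>130)&(W[...,2]>.03)
b=max(blobs(W,m),key=lambda b:b[1][4]); print("brass",b[1],b[2],b[0][:,2].max()); P=ray(*b[2],.051); print("pointer",P.round(4))
m=roi&(W[...,2]>.088); b=max(blobs(W,m),key=lambda b:b[1][4]); print("grip",b[1],b[2],b[0].mean(0).round(4))
x0,y0,w,h,_=b[1]; print(im[y0+h//2-2:y0+h//2+3,x0-3:x0+w+3].min(-1))
G=ray(*b[2],.0995); print("grip top",G.round(4))
p=(W[roi&(W[...,2]>.035)&(W[...,2]<.056)][:,:2]*1000).astype(np.float32); print("box",cv2.minAreaRect(p))
q=np.array([ray(u,v,.059) for v,u in np.argwhere(roi&(im.min(-1)>190)&(W[...,2]<.07))])
print("track",cv2.minAreaRect((q[:,:2]*1000).astype(np.float32)))
for a in(.10,.12,.14,.16):
    yv=np.array([-np.sin(a),np.cos(a)]); print(a,"delta",((P-G)[:2]@yv).round(4))
E
python3 ctl.py pics/ctl.npz
```

```text
roi 60198 [115 192 230] [ 20 127 230] [0.406 0.331 0.052]Traceback (most recent call last):
  File "ctl.py", line 10, in <module>
    b=max(blobs(W,m),key=lambda b:b[1][4]); print("brass",b[1],b[2],b[0][:,2].max()); P=ray(*b[2],.051); print("pointer",P.round(4))
ValueError: max() iterable argument is empty
```

```bash
sed -i 's/<.1); print/<.1)\&(W[...,2]<.12)\&(W[...,2]>-.02); print/; s/>130)&(W/>80)\&(W/' ctl.py; python3 ctl.py pics/ctl.npz
```

```text
roi 20459 [115 192 230] [ 20 127 230] [0.406 0.331 0.052]
brass [237 143   9  16 127] [240.84251969 151.24409449] 0.05371344937999373
pointer [0.4055 0.3314 0.051 ]
grip [290 115  19  28 491] [299.07331976 128.0203666 ] [0.4468 0.2666 0.0993]
[[ 78  81  78  69  71  75  76  78  77  80  85 140 235 231 117  76  72  74
   74  74  70  71  77  77  79]
 [123 119 100  72  73  74  77  75  76  79  82 141 235 233 117  76  74  74
   70  71  71  79 115 118 121]
 [236 232 194  95  72  77  78  79  77  80  80 141 236 231 119  76  71  76
   75  69  76 132 230 236 236]
 [241 239 203  94  73  73  76  75  75  79  85 142 236 229 114  72  79  75
   75  73  76 138 238 240 241]
 [240 238 199  97  71  77  77  77  78  78  83 142 233 209 104  72  75  74
   75  72  77 137 237 241 240]]
grip top [0.4469 0.2666 0.0995]
box ((439.9067687988281, 304.9968566894531), (79.26087951660156, 150.48475646972656), 6.840009689331055)
track ((441.7141418457031, 305.23260498046875), (38.227874755859375, 139.02308654785156), 6.855072498321533)
0.1 delta 0.0686
0.12 delta 0.0693
0.14 delta 0.0699
0.16 delta 0.0706
```

```bash
cat > slide.py <<'E'
from h import *
a=.1196; yv=np.array([-np.sin(a),np.cos(a)]); G=np.array([.4469,.2666]); G2=G+.0693*yv
R=bestdown([*G,.2],np.pi/2+a)
gripper_to(.05); goto([*G,.2],R); line_to([*G,.068],rate=.1)
gripper_to(0,25); o=get_obs(); print("w",o["grip_width"],np.round(o["force"],1))
line_to([*G2,.068],rate=.05); wait(.3); print(np.round(get_obs()["force"],1))
gripper_to(.045); wait(.2); line_to([*G2,.2],rate=.15); gripper_to(0)
p=[.40,.28,.33]; goto(p,bestdown(p,np.pi/2+.12)); wait(.3); T=wristT(); im,d=grab_frame("wrist"); np.savez("pics/ctl2.npz",im=im,d=d,T=T); cv2.imwrite("pics/ctl2.png",cv2.resize(im[80:170,190:340],None,fx=4,fy=4))
print(get_obs()["clock"])
C=cup(); print(C.round(4).tolist())
E
python3 slide.py; python3 ctl.py pics/ctl2.npz
```

```text
w 0.019545036836412656 [-0.4  0.3  2.1]
[3.7 1.7 5.7]
73.6917
[[0.5899, -0.3223, 0.0322], [0.5874, -0.3219, 0.0327]]
roi 20594 [113 191 229] [ 20 129 229] [0.406 0.331 0.052]
brass [237 142   9  17 125] [240.584 150.76 ] 0.05345330611943688
pointer [0.4057 0.3316 0.051 ]
grip [225 114  20  28 504] [234.6031746  127.12698413] [0.4392 0.3353 0.0991]
[[ 78  77  75  66  71  73  78  77  79  83 144 237 232 115  77  78  79  78
   75  74  70  70  72  68  74  71]
 [108 107 104  80  73  77  76  76  76  81 140 234 232 117  77  78  79  79
   77  71  72  69  67  68  75  84]
 [219 216 211 154  82  76  75  76  74  77 125 220 231 118  78  75  77  77
   76  74  73  70  67  74  95 130]
 [243 242 238 168  88  71  74  75  76  81 123 215 230 122  79  78  76  79
   77  71  72  67  69  72 104 189]
 [244 243 240 169  84  73  75  77  78  80 121 213 231 124  78  74  76  77
   73  71  73  71  67  71 109 193]]
grip top [0.4393 0.3352 0.0995]
box ((439.7430725097656, 304.78363037109375), (79.73686981201172, 150.03662109375), 6.444483280181885)
track ((441.8757019042969, 305.26171875), (39.241371154785156, 139.22970581054688), 6.892521858215332)
0.1 delta -0.0003
0.12 delta 0.0004
0.14 delta 0.001
0.16 delta 0.0017
```

View pics/ctl2.png

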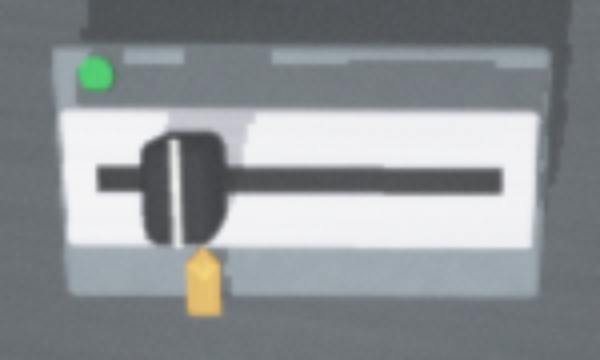

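The line sits about 1 mm from the pointer's y; the shift in the crop is height parallax. The cup stands in the tray. Now the lever.

```bash
cat > lever.py <<'E'
from h import *
D=np.array([.6405,-.0705])-BOWL; D/=np.linalg.norm(D); print("yaw",np.arctan2(D[0],-D[1]))
pt=lambda th,dz:[*(BOWL+D*(.115+.088*np.cos(.6-th)-.001)),.078+.088*np.sin(.6-th)+.007+dz]
R=bestdown(pt(0,.12),np.arctan2(D[1],D[0])+np.pi/2)
gripper_to(0); goto(pt(0,.12),R); line_to(pt(0,.012),rate=.1)
for th in(.1,.2,.3,.4,.5,.57,.6):
    line_to(pt(th,0),rate=.04); o=get_obs(); print(th,np.round(o["eef_pos"],4),np.round(o["force"],1))
line_to(pt(.6,-.002),rate=.02); wait(.3); print(np.round(get_obs()["force"],1))
p=pt(.6,.15); line_to(p,rate=.1); wait(.5)
h=[.45,-.1,.35]; goto(h,bestdown(h,0)); wait(.3)
print(get_obs()["clock"],np.round(get_obs()["force"],1))
for n in("top","scene"):
    im,d=grab_frame(n); cv2.imwrite(f"pics/fin_{n}.png",im); W=cloud(n,d); z=W[...,2]
    m=(im.max(-1)<60)&(z>.06)&(z<.16)&(abs(W[...,0]-.642)<.04)&(abs(W[...,1]+.08)<.04)
    print(n,"pad",[(len(b[0]),np.median(b[0],0).round(3).tolist()) for b in blobs(W,m,10)])
print(cup().round(4).tolist())
E
python3 lever.py
```

```text
yaw 0.14265577979999988
0.1 [ 0.6416 -0.0754  0.128 ] [1.1 1.1 5.3]
0.2 [ 0.6419 -0.0791  0.1197] [0.8 0.6 6.1]
0.3 [ 0.6419 -0.0819  0.1107] [-0.   1.5  3.1]
0.4 [ 0.6419 -0.0841  0.1012] [-1.3  0.6 -0.3]
0.5 [ 0.6424 -0.0856  0.0932] [0.8 0.2 0.2]
0.57 [ 0.6425 -0.0859  0.0871] [ 0.  -0.6  0.7]
0.6 [ 0.643  -0.086   0.0854] [0.7 0.3 1.6]
[-4.3  2.4 10.2]
83.4167 [ 0.1 -0.3  0.2]
top pad [(131, [0.648, -0.085, 0.085])]
scene pad [(236, [0.646, -0.088, 0.085])]Traceback (most recent call last):
  File "lever.py", line 16, in <module>
    print(cup().round(4).tolist())
          ~~~^^
  File "h.py", line 43, in cup
    P=max(blobs(W,tr,20),key=lambda b:b[1][4])[0]
      ~~~^^^^^^^^^^^^^^^^^^^^^^^^^^^^^^^^^^^^^
ValueError: max() iterable argument is empty
```

View pics/fin_scene.png

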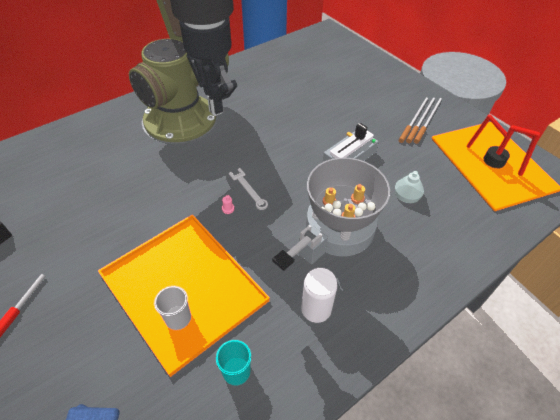

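The scene view shows the lever down at (285,260) with its pad top at 85 mm, so it is latched. The empty cup is upright in the tray at (173,308), and the castings and balls are in the bowl at (347,200). The grip stands at the pointer (361,131), and nothing else has moved.

```bash
python3 -c "
from cell import *
print(job_done())"
```

```text
the job is handed in; nothing more can be done
None
```

I handed the job in: all three castings and eight balls are in the bowl, the empty cup stands upright in the tray, the speed grip's line is within about 1 mm of the pointer, and the run lever stays latched; the judge's result was not shown.

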